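Set the drying cabinet's vent door wide open on its stay

TASK

The vent door of the small drying cabinet is only ajar, held by a flat stay bar with three holes. Take the stay by its knob, lift it straight up off the pin on the cabinet's roof, draw it along so that the door swings wide open, and lower it so that the hole nearest the knob sits fully down over the pin; then let go.

Things in the scene. Friction and masses are not known exactly. Their poses are not given: they have to be found in the camera images.
- knob (a point): Grip point: axis of the upright round black knob (18 mm across, 42 mm tall) at the free end of the dark steel stay bar; 16 mm below its top, 26 mm above the bar's upper face. It may turn within a grip. x axis: along the bar from door to knob; z up. Bar 252 x 36 x 4 mm, level, 7 mm above the cabinet's roof; it stays level when lifted (up to 55 mm) and sinks by its own weight (about 150 g).
- end_hole (a point): Centre of the stay's hole nearest the knob, at the bar's underside, 50 mm from the knob's axis; this hole must end over the pin. The bar has three round 22 mm holes on its middle line, 44 mm apart, and starts with the one farthest from the knob on the pin. Axes as for the knob.
- pin (a point): Upright steel pin, 8 mm across, domed, on the roof of the fixed white cabinet (200 x 220 x 120 mm high, roof 120 mm above the table). The point is on its axis where the bar's underside rests when fully down; the tip is 22 mm above it. Axes are the cabinet's: -y points out of the door's side. The door's upright hinge line is at x +130, y -58 mm from the pin.
- post_eye (a point): The stay's eye at its door end, at the bar's underside, 208 mm from the knob and 158 mm from the end hole. It turns on and slides up an upright post on the door's top edge, 130 mm from the hinge line; post top 86 mm above the bar. The 190 mm wide door (clear pane, white frame) swings outward with light friction, following the stay when the lifted knob is moved.

How it is judged:
On the way:
1. the stay is lifted clear of its pin (z of end_hole in the frame of pin above 0.02 m), for 0.1 s.
At the end, for the whole second after the job is handed in: The hole of the stay nearest the knob is over the pin (their axes within 11 mm, as its 22 mm hole allows) and the bar is fully down, its underside less than 6 mm above its resting height, so that the door stands wide open (horizontal distance between end_hole and pin below 0.011 m and z of end_hole in the frame of pin below 0.006 m); the robot touches nothing.
It also fails if it takes over 40 s, if anything falls off the work surface, if the arm or the gripper's body presses on something with over 40 N, if the wrist force passes 120 N, or if a joint passes its speed limit or range.

ROBOT

A 6-joint arm with a two-finger parallel gripper is mounted at the origin on a cart in front of the work surface, level with it; the furniture and walls round the work are solid. World frame = base frame: x ahead of the robot, y to its left, z up, the work surface at z = 0. Lengths are in m, angles in rad, forces in N, time in s.
With the tool pointing down it reaches from about 0.375 to 0.9 m from the base axis. Payload 3.1 kg.
Tool frame: the origin (TCP) lies where the fingers leave the gripper's body, on its centre line; the fingertips stand 73 mm ahead of it and the grasp point (between the pads) lies 54 mm ahead of it; z points along the fingers, y is the line along which they close (so a half turn about z gives the same grasp; the last joint's range is limited). The gripper opens to 85 mm and grips with 20 to 120 N. Pads are 22 mm wide; open, the fingers measure 114 mm over their backs; the gripper's body (76 mm by 85 mm) begins 54 mm behind the grasp point. The pads swing forward as they close: fully open they stand 13 mm farther back than shut.
Start: joints at [1.069, 0.527, 1.433, -0, 1.181, -0.178], TCP at [0.199, 0.593, 0.304] pointing down, gripper open.
Joint ranges: [-3.08, 3.08], [-0.75, 2.2], [0.22, 2.44], [-1.43, 4.57], [0, 2.65], [-2.85, 2.85]. Speed limits (rad/s): [2.79, 2.79, 3.14, 3.14, 3.14, 3.14].

INTERFACE

Orientations are given as a 3x3 rotation matrix whose columns are the frame's x, y, z axes.
In Python, from bench import manip gives the robot as it stands. The module is installed in compiled form; this text tells all that it offers. Calls block until the motion is done:
- manip.goto(position, orientation): joint-space move of the TCP to a pose.
- manip.movel(position, ori=None, v=0.15): straight line of the TCP; ori=None keeps the orientation; v is the mean speed in m/s.
- manip.move_j(angles): joint-space move.
- manip.grip(opening): finger opening in m; the grip force is fixed at half the most; returns when the fingers have stopped.
- manip.pause(seconds).
- manip.solve_ik(position, orientation): joint angles nearest the present ones, or None.
- manip.get_obs(): the state.
- manip.get_image(name): name is "scene" or "top"; returns (picture, depth): 384x512x3 uint8, blue, green, red; 384x512 float32, m along the optical axis (not along the pixel's ray), 0 where there is no reading.
- manip.camera_params(name): a dict with "fx", "fy", "cx", "cy" (pixels), "rvec" (rotation vector, rad) and "tvec" (3), from world to camera coordinates, as OpenCV has them. Camera axes: x right, y down, z forward; pixel columns grow to the right and rows downward; lengths in m; the calibration is good to about 2 mm. A picture is of the moment at which its call begins. camera_params takes no time and is no camera call.
A pose or a line that the arm cannot do raises manip.PlanningError and nothing moves.
- manip.hand_in(): hands the job in; it is judged then, once.
The state is a dict: "time_s": time; "joint_pos": joint angles; "joint_velocities": joint speeds; "tau": joint torques, N m; "position": TCP position; "eef_rot": TCP orientation; "ft_force": force on the tool from outside, world axes, zero at the start; "wrist_torque": the same for the moment, N m; "finger_gap": finger opening in m; "finger_force": force on a finger pad.
Only numpy, scipy, OpenCV 4.12 (cv2) and the standard library are available. Lean on these libraries where they do the work, as an engineer would, in place of code of your own. Each camera call takes 0.05 s, during which the arm holds its last target. There are 200 camera calls.

## Working session

There is one attempt and no reset: what is moved stays moved. The work goes in short steps, each a Python script; the robot and the scene stay as the last script left them, time stands still between calls to the robot, and variables do not carry over. Pictures are saved under pics/ and viewed, at most 10 in all, crops included, and the job is handed in when it is done.

```bash
mkdir -p pics; cat > h.py <<'E'
import numpy as np,cv2
from bench import manip
def cam(n):
    p=manip.camera_params(n);K=np.array([[p['fx'],0,p['cx']],[0,p['fy'],p['cy']],[0,0,1.]])
    R=cv2.Rodrigues(np.array(p['rvec'],float))[0];return K,R,np.array(p['tvec'],float).ravel()
def cloud(n,d):
    K,R,t=cam(n);v,u=np.mgrid[:d.shape[0],:d.shape[1]]
    P=np.stack([(u-K[0,2])/K[0,0]*d,(v-K[1,2])/K[1,1]*d,d],-1);return (P-t)@R
def ray(n,u,v,z):
    K,R,t=cam(n);c=-R.T@t;r=R.T@np.array([(u-K[0,2])/K[0,0],(v-K[1,2])/K[1,1],1]);return c+r*(z-c[2])/r[2]
E
python3 - <<'E'
from h import *
for n in("scene","top"):
    i,d=manip.get_image(n);cv2.imwrite(f"pics/{n}0.png",i);np.savez(f"{n}0.npz",i=i,d=d)
    K,R,t=cam(n);print(n,K[0,0],-R.T@t,R[2])
E
```

```text
scene 357.0228999108342 [0.26643086 0.65447216 0.69506859] [ 0.35134353 -0.7000352  -0.62169803]
top 354.97705506136566 [0.43646269 0.03237439 1.00883749] [ 0.14535802  0.01480387 -0.98926836]
```

View pics/scene0.png

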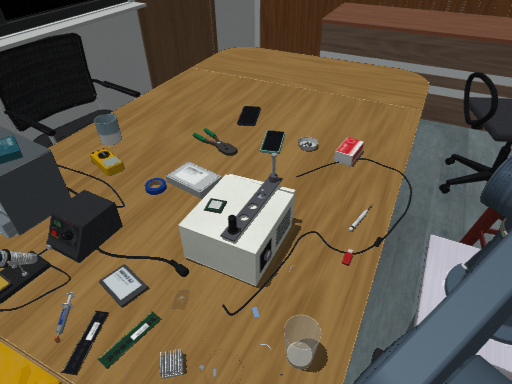

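View pics/top0.png

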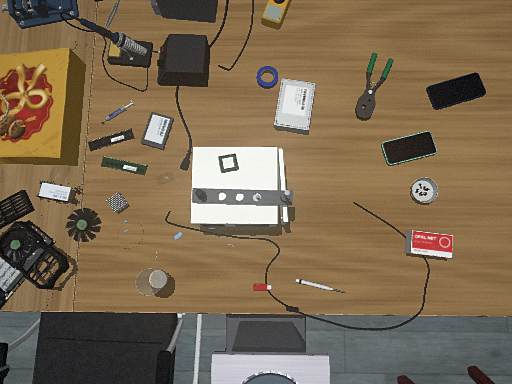

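The cabinet is at about (237,187) in top, with the knob at (200,196), the post at (288,197) and the pin in the hole near (257,197). The door is on the right, towards world -y.

```bash
python3 - <<'E'
from h import *
a=np.load("top0.npz");b=np.load("scene0.npz")
C=cv2.resize(a['i'][140:240,180:310],None,fx=6,fy=5.9,interpolation=2)
cv2.imwrite("pics/t1.png",cv2.resize(a['i'][145:235,185:300],None,fx=6,fy=6,interpolation=2))
cv2.imwrite("pics/s1.png",cv2.resize(b['i'][145:275,180:305],None,fx=4.5,fy=4.5,interpolation=2))
P=[cloud("top",a['d']),cloud("scene",b['d'])]
for n,p,im in(("top",P[0],a),("scene",P[1],b)):
    box=(abs(p[...,0]-.45)<.25)&(abs(p[...,1]-.05)<.25)
    roof=box&(abs(p[...,2]-.12)<.004)
    k=box&(p[...,2]>.160)&(p[...,2]<.19)
    print(n,roof.sum(),cv2.minAreaRect((p[roof][:,:2]*1000).astype(np.float32)),np.median(p[roof][:,2]))
    bar=box&(p[...,2]>.127)&(p[...,2]<.136); print(' bar',bar.sum(),cv2.minAreaRect((p[bar][:,:2]*1000).astype(np.float32)))
    for lo,hi in((.16,.18),(.18,.25)):
        k=box&(p[...,2]>lo)&(p[...,2]<hi); 
        if k.sum(): 
            m,l,s,c=cv2.connectedComponentsWithStats(k.astype(np.uint8))
            for j in range(1,m):
                q=p[l==j]
                if len(q)>6: print(' hi',lo,c[j],len(q),q.mean(0),q.min(0),q.max(0))
E
```

```text
top 5292 ((593.254638671875, 86.32351684570312), (197.41021728515625, 239.27064514160156), 0.32136932015419006) 0.11905549241420865
 bar 1099 ((599.61474609375, 74.31204223632812), (252.0032196044922, 113.22117614746094), 88.51498413085938)
 hi 0.16 [198.71428571 192.69387755] 49 [0.56324051 0.17638322 0.17046307] [0.55543015 0.16824893 0.16147468] [0.57211727 0.18573731 0.17485749]
 hi 0.18 [286.5 192.5] 32 [ 0.55854719 -0.0303271   0.21147183] [ 0.55260092 -0.03604712  0.20790376] [ 0.56488107 -0.02456908  0.21587461]
scene 4146 ((594.0377807617188, 96.56047821044922), (200.55477905273438, 221.46484375), 0.10663191974163055) 0.11859602694668553
 bar 847 ((561.8994140625, 76.85051727294922), (252.1729278564453, 37.23798751831055), 89.00363159179688)
 hi 0.16 [273. 168.] 19 [ 0.55895147 -0.02736757  0.16989589] [ 0.55566754 -0.02934084  0.16133271] [ 0.56264556 -0.02528086  0.17803688]
 hi 0.16 [231.42622951 218.73770492] 61 [0.56278376 0.18058763 0.16855909] [0.55524092 0.16889579 0.16001806] [0.57206501 0.18724361 0.17286496]
 hi 0.18 [273.35416667 157.9375    ] 48 [ 0.55904428 -0.0279269   0.2000952 ] [ 0.55357451 -0.03514032  0.18000915] [ 0.56541628 -0.02315721  0.21288965]
```

View pics/t1.png

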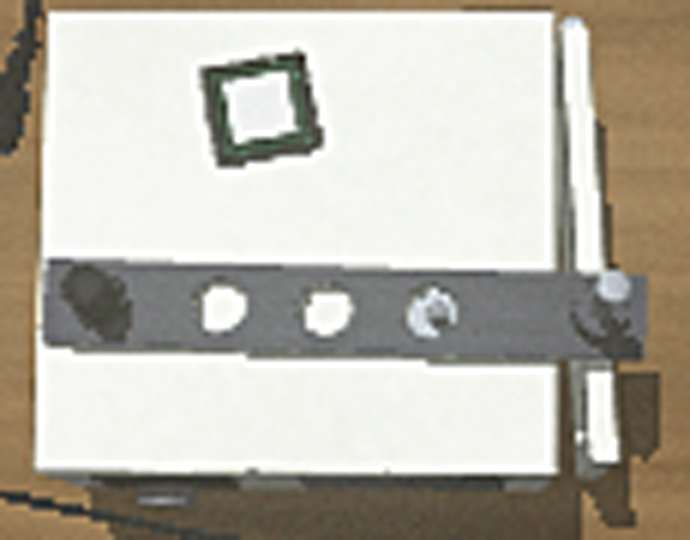

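View pics/s1.png

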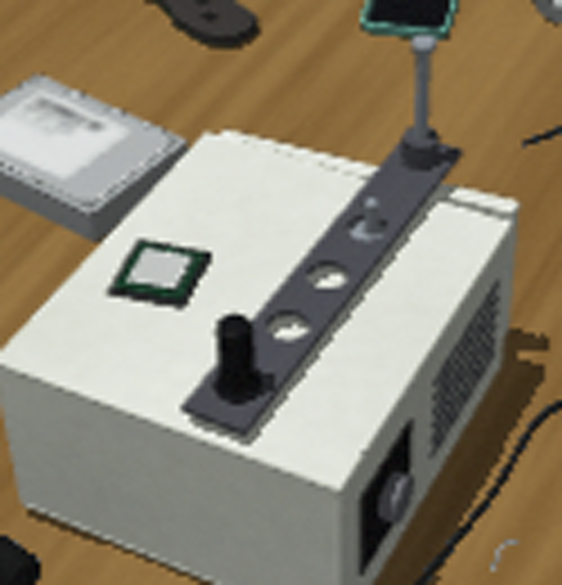

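Top crop: the knob is at the left and the pin shows in the right-hand hole, about (432,312). Scene crop: the pin tip is at (370,203) and its base at (370,222). Next I'll pin down the pin's position and check IK.

```bash
python3 - <<'E'
from h import *
a=np.load("top0.npz");b=np.load("scene0.npz")
print("scene tip",ray("scene",180+370/4.5-.5,145+205/4.5-.5,.147),"base",ray("scene",180+370/4.5-.5,145+232/4.5-.5,.120))
print("top hole farthest(bar top)",ray("top",185+432/6-.5,145+312/6-.5,.131), "mid",ray("top",185+328/6-.5,145+312/6-.5,.131),"end",ray("top",185+223/6-.5,145+308/6-.5,.131))
for n,d in(("top",a['d']),("scene",b['d'])):
    p=cloud(n,d);m=(abs(p[...,0]-.56)<.02)&(abs(p[...,1]-.04)<.025)&(p[...,2]>.137)&(p[...,2]<.16)
    print(n,m.sum(),p[m].round(4).tolist()[:20])
for s in(1,-1):
    R=np.array([[0,s,0],[s,0,0],[0,0,-1.]])
    for q in([.5637,.178,.30],[.5637,.178,.214],[.56,.06,.27]):
        j=manip.solve_ik(q,R);print(s,None if j is None else np.round(j,2))
E
```

```text
scene tip [0.55829927 0.03996449 0.147     ] base [0.56228055 0.03137253 0.12      ]
top hole farthest(bar top) [0.56036385 0.03823552 0.131     ] mid [0.56012714 0.08155178 0.131     ] end [0.56157184 0.12537931 0.131     ]
top 12 [[0.5619, 0.0369, 0.1464], [0.5625, 0.0345, 0.1425], [0.5594, 0.0394, 0.1462], [0.5589, 0.0369, 0.1498], [0.5591, 0.0345, 0.1488], [0.5601, 0.032, 0.142], [0.5573, 0.0394, 0.1441], [0.5566, 0.0369, 0.1488], [0.5568, 0.0344, 0.1479], [0.5571, 0.032, 0.1453], [0.5549, 0.0369, 0.1436], [0.5552, 0.0344, 0.1415]]
scene 14 [[0.5614, 0.0376, 0.1475], [0.5598, 0.0352, 0.1464], [0.557, 0.0355, 0.1475], [0.5613, 0.0379, 0.1446], [0.5571, 0.041, 0.1483], [0.5569, 0.0357, 0.1446], [0.5596, 0.0412, 0.1445], [0.5581, 0.0389, 0.1433], [0.5558, 0.0379, 0.1434], [0.5603, 0.0398, 0.14], [0.5574, 0.0401, 0.1413], [0.5556, 0.0382, 0.1405], [0.5568, 0.0415, 0.1394], [0.5556, 0.0381, 0.1373]]
1 [ 0.12  0.49  1.52 -0.    1.13  0.12]
1 [ 0.12  0.6   1.6  -0.    0.94  0.12]
1 [-0.09  0.49  1.63 -0.    1.03 -0.09]
-1 None
-1 None
-1 None
```

```bash
cat >> h.py <<'E'
RD=np.array([[0,1,0],[1,0,0],[0,0,-1.]])
def st(m=''):
    o=manip.get_obs();print(m,round(o['time_s'],2),np.round(o['position'],4),'F',np.round(o['ft_force'],1),'gap',round(o['finger_gap'],4),'ff',np.round(o['finger_force'],1))
E
python3 - <<'E'
from h import *
st('0')
manip.goto([.5637,.178,.31],RD)
manip.movel([.5637,.178,.213],v=.15);st('down')
manip.grip(0.0);st('grip')
manip.movel([.5637,.178,.253],v=.1);st('lift')
manip.movel([.5457,.0851,.253],v=.08);st('moved')
manip.pause(.3)
for n in("scene","top"):
    i,d=manip.get_image(n);np.savez(f"{n}1.npz",i=i,d=d)
    cv2.imwrite(f"pics/{n}1.png",i)
a=cv2.resize(np.load("scene1.npz")['i'][110:280,170:400],(800,591));cv2.imwrite("pics/s2.png",a)
a=cv2.resize(np.load("top1.npz")['i'][130:250,180:340],(800,600));cv2.imwrite("pics/t2.png",a)
E
```

```text
0 0.1 [0.1986 0.5921 0.303 ] F [-0.3 -0.4  0.5] gap 0.0853 ff 0.0
down 2.89 [0.5642 0.1784 0.2136] F [ 0.4 -0.4  0.3] gap 0.0855 ff 0.0
grip 3.52 [0.5638 0.178  0.2132] F [ 0.3 -0.1  1.2] gap 0.0162 ff 58.4
lift 4.08 [0.5635 0.1781 0.2528] F [ 0.3  0.7 -0.9] gap 0.0164 ff 58.6
moved 5.41 [0.5453 0.0851 0.2528] F [-0.6 -1.2 -2.1] gap 0.0165 ff 58.8
```

View pics/s2.png

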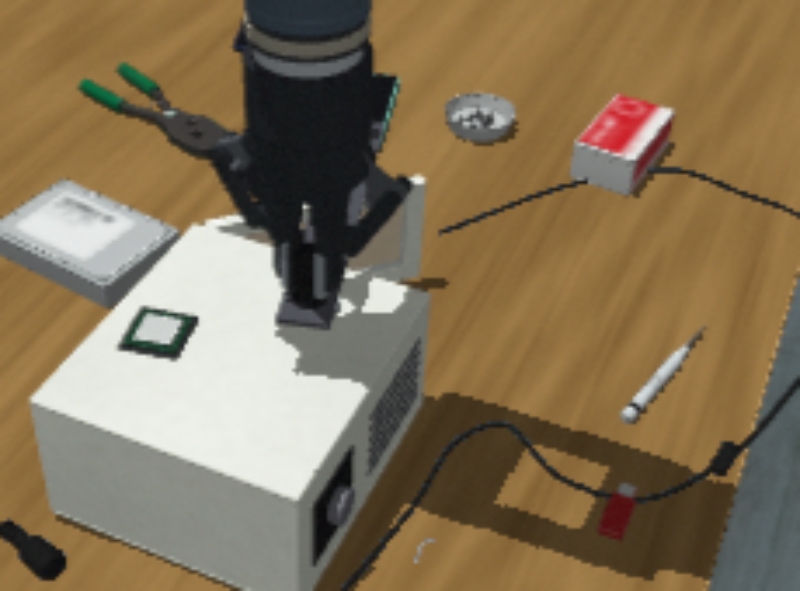

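View pics/t2.png

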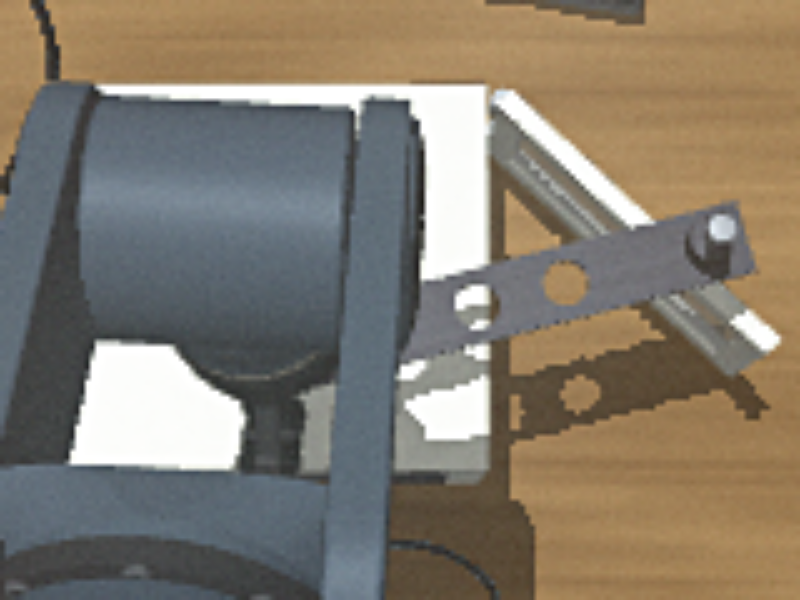

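The door is now open at about 45°. Two bar holes show at crop (477,307) and (565,284), and the post tip at (720,228). Now I'll predict where the end hole is, compare it with the pin and lower in force-checked steps.

```bash
python3 - <<'E'
from h import *
px=lambda x,y:(180+x/5-.5,130+y/5-.5)
m=ray("top",*px(477,307),.171)[:2];f=ray("top",*px(565,284),.171)[:2];e=ray("top",*px(720,228),.213)[:2]
k=np.array([.5453,.0851]);pin=np.array([.5586,.0368])
print('mid',m,'far',f,'eye',e,'|k-e|',np.linalg.norm(k-e))
u=(e-k)/np.linalg.norm(e-k);h=k+.05*u;print('hole',h,'hole-by-mid',m-.044*u,'err',h-pin)
if np.linalg.norm(h-pin)<.005:
    for z in(.243,.235,.230,.225,.220,.2165,.2135):
        manip.movel([.5457,.0851,z],v=.05);st(z)
        if manip.get_obs()['ft_force'][2]>8: print('contact');break
E
```

```text
mid [ 0.56845961 -0.00587386] far [ 0.57981008 -0.04792536] eye [ 0.59886048 -0.11464289] |k-e| 0.20679928588682334
hole [0.55824987 0.0368061 ] hole-by-mid [0.55706372 0.03662477] err [-3.50130456e-04  6.09894821e-06]
0.243 6.16 [0.5455 0.0852 0.2424] F [-1.5 -1.7 -1.9] gap 0.0167 ff 58.8
0.235 6.47 [0.5455 0.0851 0.2345] F [ 0.1 -0.4 -1.4] gap 0.0167 ff 58.8
0.23 6.72 [0.5456 0.085  0.2297] F [-0.9 -1.4 -1.7] gap 0.0161 ff 58.8
0.225 6.97 [0.5456 0.0851 0.2246] F [ 0.1 -0.9 -2. ] gap 0.0165 ff 58.8
0.22 7.22 [0.5455 0.0851 0.2196] F [-0.4 -1.  -1.4] gap 0.0163 ff 58.8
0.2165 7.47 [0.5456 0.0851 0.2163] F [-0.6 -1.7 -2.2] gap 0.0165 ff 58.8
0.2135 7.72 [0.5459 0.0851 0.2137] F [-0.9 -1.2  0.5] gap 0.0165 ff 59.1
```

It went down freely and the weight has come off the gripper at the resting height. I'll release, retreat and check.

```bash
python3 - <<'E'
from h import *
manip.grip(.06);st('open')
manip.movel([.5457,.0851,.32],v=.12)
manip.goto([.30,.45,.32],RD);manip.pause(.3);st('away')
i,d=manip.get_image("top");p=cloud("top",d);i2,d2=manip.get_image("scene")
a=cv2.resize(i[130:250,180:340],(600,450));b=cv2.resize(i2[130:280,190:340],(450,450))
cv2.imwrite("pics/f.png",cv2.resize(np.hstack([a,b]),(800,343)))
m=(abs(p[...,0]-.575)<.04)&(abs(p[...,1]+.02)<.1)&(p[...,2]>.124)&(p[...,2]<.138);print('bar z',np.median(p[m][:,2]),m.sum())
E
```

```text
open 8.21 [0.5458 0.0851 0.2136] F [-0.  -0.2 -0.8] gap 0.0597 ff 0.0
away 11.17 [0.3006 0.4496 0.32  ] F [-0.3 -0.3 -0.3] gap 0.06 ff 0.0
bar z 0.12983927111827984 979
```

View pics/f.png

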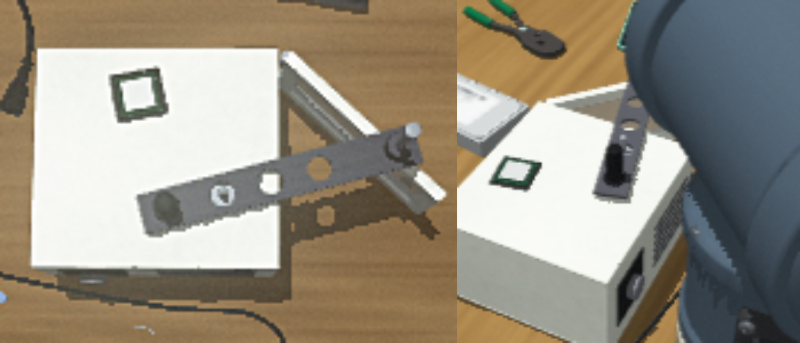

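The pin shows through the hole nearest the knob, at about (223,195). The bar's upper face is at 0.130 m, so it is fully down, and the gripper is clear.

```bash
python3 -c "
from bench import manip
print(manip.hand_in())"
```

```text
the job is handed in; nothing more can be done
None
```

The stay's end hole (nearest the knob) is fully down over the pin, the door stands wide open, the gripper has let go and is clear, and the job is handed in at about 11 s; `hand_in()` returned no verdict.

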